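# Shut and bolt the refill tub

## Robot

A 6-joint arm with a two-finger parallel gripper is mounted at the origin on the work surface. World frame = base frame: x ahead of the robot, y to its left, z up, the work surface at z = 0. Lengths are in m, angles in rad, forces in N, time in s.
With the tool pointing down it reaches from about 0.275 to 0.825 m from the base axis. Payload 4.9 kg.
Tool frame: the origin (TCP) lies midway between the tips of the shut fingers; the grasp point (between the pads) lies 19 mm behind it (grip_point_offset is the distance from the TCP to the grasp point, in m); z points along the fingers, y is the line along which they close (so a half turn about z gives the same grasp; the last joint's range is limited). The gripper opens to 85 mm and grips with 20 to 120 N. Pads are 22 mm wide; open, the fingers measure 114 mm over their backs; the gripper's body (76 mm by 85 mm) begins 54 mm behind the grasp point. The pads swing forward as they close: fully open they stand 13 mm farther back than shut.
Start: joints at [0.975, 0.326, -0.193, 1.052, 0, 1.437], TCP at [0.245, 0.492, 0.231] pointing down, gripper open.
Joint ranges: [-2.65, 2.65], [-0.97, 1.79], [-1.3, 1.35], [-1.93, 2.1], [-1.47, 1.37], [-3.14, 3.14]. Speed limits (rad/s): [2.57, 2.57, 3.14, 3.14, 3.14, 3.14].

## Interface

Orientations are given as a rotation vector (axis times angle).
In Python, from cell import * gives the robot as it stands. Calls block until the motion is done:
- movep(position, orientation): joint-space move of the TCP to a pose.
- move_l(position, velocity=0.15, rot=None, until_force=None): straight line of the TCP; rot=None keeps the orientation; velocity is the mean speed in m/s. With until_force (N) it stops when the force on the tool has changed by that much, and returns True; else False.
- set_joints(angles): joint-space move.
- let_go() and grab(newtons=None): open the fingers fully, or close them until they stop; newtons is the grip in N (None keeps the last).
- sleep(seconds).
- ik(position, orientation): joint angles nearest the present ones, or None.
- get_state(): the state.
- grab_frame(name): name is "side" or "top" or "wrist"; returns a dict with "img" (400x640x3 uint8, red, green, blue), "fx", "fy", "cx", "cy" (pixels), "k1" (the pictures are not rectified: a ray, as slopes to the right and down, at radius r is drawn at 1 + k1 r^2 times it, then the intrinsics apply), "cam_to_world" (4x4, takes a point from camera to world coordinates); the wrist camera has in their place "T_tool_cam" (4x4, takes a point from camera to tool coordinates, whose origin is the TCP and whose axes are the flange's). Camera axes: x right, y down, z forward; pixel columns grow to the right and rows downward; lengths in m; the calibration is good to about 2 mm. A picture is of the moment at which its call begins: read the wrist's pose just before it. There is no depth.
A pose or a line that the arm cannot do raises MotionError and nothing moves.
- sign_off(): hands the job in; it is judged then, once.
Trained networks look in the newest picture that a camera, given by its name, has taken for a name from the list of things; names that differ only in an ending like _2 or _b are one class to them, and where a whole thing is asked for, a point or a joint stands for the part that bears it (a point fixed in the world has none). Each returns a list of dicts, best first, with "score" (0 to 1); they miss things now and then, are a little off and sometimes report something else, mostly with a low value. They report only what shows in the picture. A call takes as long as a camera call.
- spot_in(camera, name): "centre" ([column, row] in pixels, amid what is visible of it).
- silhouettes(camera, name): "mask" (400x640 bool, what is visible of it) and "centre" ([column, row] in pixels, amid what is visible of it).
- tip_of(camera, name): "centre" ([column, row] in pixels: a listed point, or the origin of a listed thing).
The state is a dict: "clock": time; "q": joint angles; "joint_velocities": joint speeds; "tau": joint torques, N m; "position": TCP position; "eef_rot": TCP orientation; "contact_force": force on the tool from outside, world axes, zero at the start; "wrist_torque": the same for the moment, N m; "finger_gap": opening from 0.0 (shut) to 1.0 (fully open); "grasp_force": force on a finger pad.
Only numpy, scipy, OpenCV 4.12 (cv2) and the standard library are available. Lean on these libraries where they do the work, as an engineer would, in place of code of your own. Each camera call takes 0.05 s, during which the arm holds its last target. There are 200 camera calls.

## Task

The blue-lidded tub of pump heads has been left open: with the fingertips, push its lid down until it is fully shut, without slamming it, and only then push the orange bolt tab on the lid all the way across so that the bolt is shot home in the steel keeper on the tub's side. The tub stays standing where it is, neither lifted nor shoved out of its place, and all the other things on the counter are left alone.

Things in the scene. Friction and masses are not known exactly. Their poses are not given: they have to be found in the camera images.
- tub: clear tub of black pump heads with a blue hinged lid, 150 (its x) x 200 (its y) x 105 mm tall, 1.5 to 2.6 kg, loose on the counter. Origin: centre of its underside; +z up, +x from the shut lid's free edge to the hinge (away from the robot), +y to the side with the steel keeper, a loop standing out 18 mm, top 129 mm up, 40 mm to -x of the tub's centre
- lid (a joint): blue lid's angle, rad: 0 shut, 1.57 upright, stop 1.9. Lid 150 mm (hinge to free edge) x 200 x 8 mm thick; its outer face is on top when shut, 113.5 mm above the counter, and faces away from the robot when upright. A stiff hinge keeps it where it is left (2 to 4 N at the free edge moves it); nothing latches it until the bolt is shot
- lid_hinge (a point): point on the hinge line, at the middle of the lid's width: 75 mm to +x of the tub's centre, 105.5 mm above its underside. The hinge line runs along the tub's y and lies in the plane of the lid's underside
- lid_edge (a point): middle of the lid's free edge, on its outer face, 150 mm from the hinge line; moves with the lid
- bolt (a joint): travel of the bolt in m: 0 drawn back, 0.030 shot fully home. It slides along the lid towards the tub's +y; about 1.5 N of friction, stays where it is left. The orange tab moves with it
- bolt_tab (a point): centre of the top of the bolt's orange tab, which stands 24 mm up from the lid's outer face; 12 mm along its travel (tub's y), 30 mm across it (tub's x). It lies 115 mm from the hinge line and, at bolt travel 0, 45 mm to +y of the middle of the lid's width (75 mm when home). The lid's outer face is bare on the -y side of the tab
- white_tub: the other tub: same size and make as the blue-lidded one, filled with white caps, white lid already shut and bolted; loose, a bystander. Origin at the centre of its underside
- pink_bottle: pink pump bottle, 52 mm across, 155 mm tall, loose, a bystander; origin under its centre
- teal_bottle: teal pump bottle, 52 mm across, 155 mm tall, loose, a bystander; origin under its centre
- lime_bottle: lime-green pump bottle, 52 mm across, 155 mm tall, loose, a bystander; origin under its centre
- jar: amber jar, 44 mm across, 60 mm tall, loose, a bystander; origin under its centre
- scoop_cup: open steel cup, 64 mm across at the rim, 70 mm tall, loose, a bystander; origin under its centre
- cap: yellow screw cap, 42 mm across, 24 mm tall, loose, a bystander; origin under its centre

How it is judged:
By the outcome, as a careful person would: the job done as asked, in the order asked, and still so for the second after the job is handed in, with the robot touching nothing.
It also fails if it takes over 50 s, if anything falls off the work surface, if the arm or the gripper's body presses on something with over 40 N, if the wrist force passes 120 N, or if a joint passes its speed limit or range.

## Working session

There is one attempt and no reset: what is moved stays moved. The work goes in short steps, each a Python script; the robot and the scene stay as the last script left them, time stands still between calls to the robot, and variables do not carry over. Pictures are saved under pics/ and viewed, at most 10 in all, crops included, and the job is handed in when it is done.

```bash
mkdir -p pics; ls; cat > h.py <<'E'
from cell import *
import numpy as np, cv2
from scipy.spatial.transform import Rotation as R
def ray(f,px,st=None):
    K=np.array([[f['fx'],0,f['cx']],[0,f['fy'],f['cy']],[0,0,1.]])
    d=((px[0]-f['cx'])/f['fx'],(px[1]-f['cy'])/f['fy']); u=np.array(d)
    for _ in range(20): u=np.array(d)/(1+f['k1']*(u@u))
    T=np.array(f['cam_to_world']) if 'cam_to_world' in f else None
    if T is None:
        W=np.eye(4);W[:3,:3]=R.from_rotvec(st['eef_rot']).as_matrix();W[:3,3]=st['position']
        T=W@np.array(f['T_tool_cam'])
    v=T[:3,:3]@np.array([u[0],u[1],1]); return T[:3,3],v/np.linalg.norm(v)
def tri(rs):
    A=sum(np.eye(3)-np.outer(v,v) for o,v in rs); b=sum((np.eye(3)-np.outer(v,v))@o for o,v in rs)
    p=np.linalg.solve(A,b); return p,[round(float(np.linalg.norm(np.cross(p-o,v))),4) for o,v in rs]
def onz(r,z): return r[0]+r[1]*(z-r[0][2])/r[1][2]
def save(n,img): cv2.imwrite('pics/'+n,cv2.cvtColor(np.ascontiguousarray(img),cv2.COLOR_RGB2BGR))
E
cat > m1.py <<'E'
from h import *
np.set_printoptions(precision=4,suppress=True)
F={};st=get_state();print(st['clock'],st['position'],st['eef_rot'])
for c in ['side','top','wrist']:
    F[c]=grab_frame(c);save(c+'0.png',F[c]['img'])
for c in ['side','top']: print(c,F[c]['cam_to_world'][:3] if not isinstance(F[c]['cam_to_world'],list) else np.array(F[c]['cam_to_world'])[:3])
for n in ['lid_hinge','lid_edge','bolt_tab','tub','white_tub','pink_bottle','teal_bottle','lime_bottle','jar','scoop_cup','cap']:
    rs=[]
    for c in F:
        t=tip_of(c,n)
        if t:
            print(n,c,[(np.round(x['centre'],1),round(x['score'],2)) for x in t[:2]])
            if t[0]['score']>.4: rs.append(ray(F[c],t[0]['centre'],st))
    if len(rs)>1: print('   ',*tri(rs))
    elif rs: print('   z0',onz(rs[0],0))
E
python3 m1.py
```

```text
pics
0.0 [0.2447 0.4919 0.2305] [-0.7188 -3.0576  0.0026]
side [[ 0.9659 -0.2045  0.1591  0.3417]
 [-0.2589 -0.7394  0.6215 -0.8789]
 [-0.0094 -0.6415 -0.7671  1.1824]]
top [[-0.0218 -0.9839  0.1773  0.397 ]
 [-0.9997  0.0224  0.0013  0.0095]
 [-0.0052 -0.1772 -0.9842  1.2226]]
lid_hinge side [(array([332.4, 245.5]), 0.81)]
lid_hinge top [(array([388.1, 204.8]), 0.63)]
    [ 0.5767 -0.1795  0.1004] [0.005, 0.005]
lid_edge top [(array([397.6, 189.1]), 0.74), (array([384.2, 235.7]), 0.67)]
   z0 [ 0.6519 -0.2323  0.    ]
bolt_tab side [(array([307. , 266.8]), 0.74), (array([352.1, 200.6]), 0.55)]
bolt_tab top [(array([380.3, 184.1]), 0.45), (array([388.9, 174.8]), 0.19)]
    [ 0.5797 -0.1731  0.0464] [0.0792, 0.0792]
tub side [(array([307.4, 269.2]), 0.64)]
tub top [(array([381.5, 237.8]), 0.57)]
    [ 0.4966 -0.1702 -0.0006] [0.0094, 0.0094]
white_tub side [(array([286.5, 175.3]), 0.86)]
white_tub top [(array([279.6, 230.1]), 0.93), (array([395.3, 191. ]), 0.63)]
    [0.5237 0.1699 0.0083] [0.0041, 0.0041]
pink_bottle side [(array([342.6, 353.3]), 0.94), (array([348.6, 199. ]), 0.25)]
[... 253 characters left out ...]
ide [(array([306.8, 118.9]), 0.94)]
lime_bottle top [(array([205.6, 194.7]), 0.87), (array([391.2, 172.2]), 0.58)]
    [ 0.6558  0.4312 -0.0153] [0.0051, 0.0051]
jar side [(array([363.5, 213.4]), 0.59), (array([383.2, 264.2]), 0.5)]
jar top [(array([336.7, 172.7]), 0.58), (array([458.5, 222.3]), 0.19)]
    [ 0.7156 -0.0257 -0.0063] [0.0004, 0.0004]
scoop_cup side [(array([254.3, 129.5]), 0.6)]
scoop_cup top [(array([205., 250.]), 0.58)]
scoop_cup wrist [(array([335.4, 323.4]), 0.87)]
    [ 0.4639  0.4152 -0.0011] [0.0079, 0.008, 0.005]
cap side [(array([381.8, 265.7]), 0.51)]
cap top [(array([387.1, 170.1]), 0.51), (array([461.4, 177.6]), 0.19)]
    [ 0.7169 -0.2022 -0.0187] [0.0075, 0.0075]
```

View pics/side0.png

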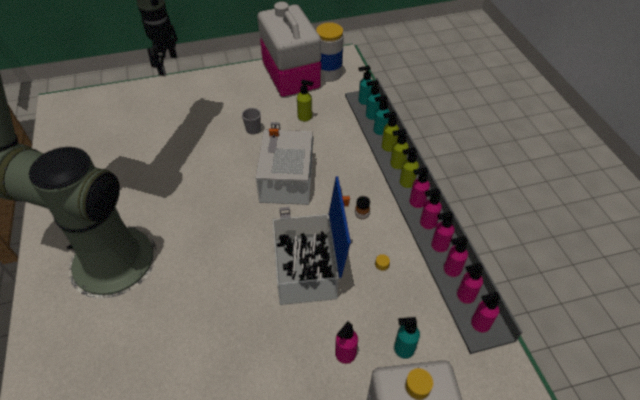

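View pics/top0.png

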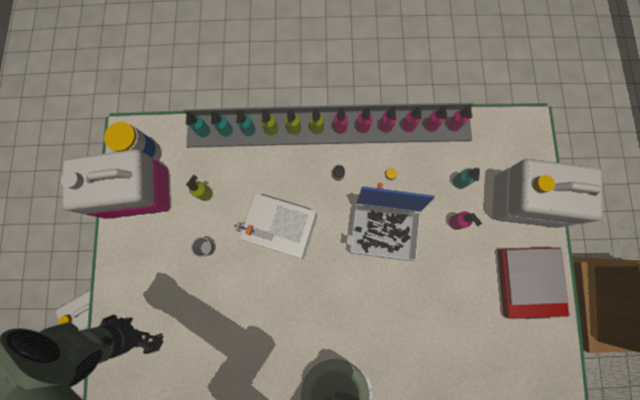

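The side view shows the tub at (307,265), the keeper at (286,211) and the lid standing past upright at (341,225). The tab shows behind the lid at (347,200). The top view agrees, with the tub at (382,233). Next I'll take closer wrist views from two places.

```bash
cat > m2.py <<'E'
from h import *
np.set_printoptions(precision=4,suppress=True)
grab(20)
def down(yaw): # tool x axis direction at world angle yaw
    c,s=np.cos(yaw),np.sin(yaw); return R.from_matrix(np.array([[c,s,0],[s,-c,0],[0,0,-1.]])).as_rotvec()
print(np.array(grab_frame('wrist')['T_tool_cam']))
R0=R.from_rotvec(get_state()['eef_rot']).as_matrix();print(R0)
for y in [0,np.pi/2,np.pi,-np.pi/2]:
  for p in ([.42,-.18,.45],[.65,-.18,.36],[.7,-.18,.32]): print(y,p,ik(p,down(y)))
E
python3 m2.py
```

```text
[[ 0.0003 -0.9558 -0.294   0.0757]
 [ 1.      0.0004 -0.0004 -0.0006]
 [ 0.0005 -0.294   0.9558 -0.1421]
 [ 0.      0.      0.      1.    ]]
[[-0.8953  0.4455 -0.    ]
 [ 0.4455  0.8953 -0.    ]
 [ 0.     -0.     -1.    ]]
0 [0.42, -0.18, 0.45] [-0.5667  0.099   0.0677  1.5395  0.      2.5749]
0 [0.65, -0.18, 0.36] [-0.3795  0.5489  0.4753  1.4971  0.      2.7621]
0 [0.7, -0.18, 0.32] [-0.3537  0.6625  0.572   1.4803  0.      2.7879]
1.5707963267948966 [0.42, -0.18, 0.45] [-0.5667  0.099   0.0677  1.5395  0.      1.0041]
1.5707963267948966 [0.65, -0.18, 0.36] [-0.3795  0.5489  0.4753  1.4971  0.      1.1913]
1.5707963267948966 [0.7, -0.18, 0.32] [-0.3537  0.6625  0.572   1.4803  0.      1.2171]
3.141592653589793 [0.42, -0.18, 0.45] [-0.5667  0.099   0.0677  1.5395  0.     -0.5667]
3.141592653589793 [0.65, -0.18, 0.36] [-0.3795  0.5489  0.4753  1.4971  0.     -0.3795]
3.141592653589793 [0.7, -0.18, 0.32] [-0.3537  0.6625  0.572   1.4803  0.     -0.3537]
-1.5707963267948966 [0.42, -0.18, 0.45] [-0.5667  0.099   0.0677  1.5395  0.     -2.1375]
-1.5707963267948966 [0.65, -0.18, 0.36] [-0.3795  0.5489  0.4753  1.4971  0.     -1.9503]
-1.5707963267948966 [0.7, -0.18, 0.32] [-0.3537  0.6625  0.572   1.4803  0.     -1.9245]
```

```bash
cat >> h.py <<'E'
np.set_printoptions(precision=4,suppress=True)
def down(yaw):
    c,s=np.cos(yaw),np.sin(yaw); return R.from_matrix(np.array([[c,s,0],[s,-c,0],[0,0,-1.]])).as_rotvec()
E
cat > m3.py <<'E'
from h import *
names=['lid_hinge','lid_edge','bolt_tab','tub','cap','jar']
rs={n:[] for n in names}
for i,p in enumerate([[.40,-.08,.42],[.40,-.28,.42],[.60,-.18,.42]]):
    movep(p,down(np.pi)); st=get_state(); f=grab_frame('wrist'); save(f'w{i}.png',f['img'])
    for n in names:
        t=tip_of('wrist',n)
        if t: print(i,n,[(np.round(x['centre'],1),round(x['score'],2)) for x in t[:2]])
        if t and t[0]['score']>.4: rs[n].append(ray(f,t[0]['centre'],st))
print(get_state()['clock'])
for n in names:
    if len(rs[n])>1:print(n,*tri(rs[n]))
    elif rs[n]:print(n,onz(rs[n][0],0))
a=[cv2.imread(f'pics/w{i}.png') for i in range(3)]
cv2.imwrite('pics/wm.png',cv2.resize(np.vstack([np.hstack(a[:2]),np.hstack([a[2],a[2]*0])]),(800,500)))
E
python3 m3.py
```

```text
0 lid_hinge [(array([256. , 260.6]), 0.58)]
0 tub [(array([269.9, 193.9]), 0.72)]
0 cap [(array([139.7, 275.5]), 0.66)]
1 lid_hinge [(array([380.8, 259. ]), 0.64)]
1 lid_edge [(array([396. , 335.1]), 0.59)]
1 tub [(array([377.3, 192.4]), 0.92)]
2 lid_hinge [(array([318.9, 132.5]), 0.82)]
2 lid_edge [(array([316.4, 170.5]), 0.81)]
2 bolt_tab [(array([353.4, 188.5]), 0.58)]
2 tub [(array([325.2,  82. ]), 0.88)]
2 cap [(array([298.2, 199.1]), 0.65)]
2 jar [(array([397.2, 204.4]), 0.81), (array([354.6, 188.4]), 0.74)]
7.6
lid_hinge [ 0.5708 -0.1786  0.1101] [0.0016, 0.0011, 0.0009]
lid_edge [ 0.594  -0.1839  0.252 ] [0.0018, 0.0018]
bolt_tab [ 0.6835 -0.1156  0.    ]
tub [ 0.4964 -0.1684 -0.0084] [0.0014, 0.0022, 0.0011]
cap [ 0.5431 -0.224   0.3123] [0.0643, 0.0643]
jar [ 0.7144 -0.0325  0.    ]
```

View pics/wm.png

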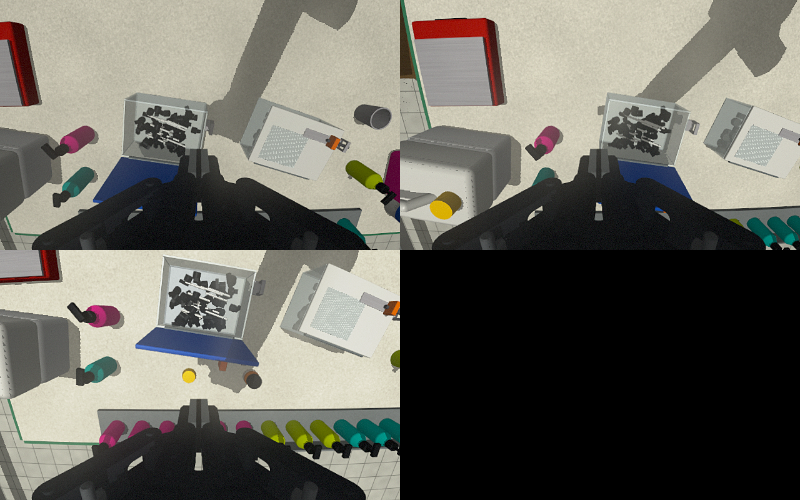

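Tub is at (0.4965,-0.1685) with yaw about -0.135, and the hinge-to-centre distance comes out at 75 mm, as stated. The lid stands at about 1.68 rad with its edge at z 0.252. I'll push it along an arc from behind.

```bash
cat >> h.py <<'E'
YAW=-0.135; ex=np.array([np.cos(YAW),np.sin(YAW),0]); ey=np.array([-np.sin(YAW),np.cos(YAW),0]); H=np.array([.571,-.1785,.1055])
ROT=down(np.pi+YAW)
def P(u,v,w): return H+u*ex+v*ey+np.array([0,0,w])
E
cat > a1.py <<'E'
from h import *
r,v=.13,-.02
def arc(t,m=0): return P(-r*np.cos(t)+(.008+m)*np.sin(t)+.011*np.sin(t), v, r*np.sin(t)+.008*np.cos(t))
movep(P(.07,v,.27),ROT)
move_l(P(.07,v,r),.2)
print('touch',move_l(arc(1.6),.06,until_force=2.5),get_state()['contact_force'],get_state()['position'],arc(1.68))
for t in np.linspace(1.5,.12,12):
    h=move_l(arc(t),.1,until_force=15); s=get_state(); print(round(t,2),h,s['contact_force'],(s['position']-H)@ex)
    if h: break
else:
    print('press',move_l(P(-r,v,-.004),.03,until_force=8)); s=get_state(); print(s['contact_force'],s['position'],s['clock'])
for c in ('side','top'): save(c+'1.png',grab_frame(c)['img'])
E
python3 a1.py
```

```text
touch False [1.6832 0.1072 0.6833] [ 0.5909 -0.2015  0.2352] [ 0.6011 -0.2028  0.2339]
1.5 False [0.1437 0.4047 0.5648] 0.009168212145357102
1.37 False [ 0.946  -0.1238  0.0602] -0.006938689886506996
1.25 False [ 0.5862 -1.0462 -0.4737] -0.023138940040994878
1.12 False [ 0.0242  0.723  -0.4258] -0.039115497600770925
1.0 False [-0.1704 -0.3853  0.102 ] -0.05447432064192427
0.87 False [0.4841 0.0112 0.3223] -0.0690244923603648
0.75 False [-0.3883  0.4147  0.2569] -0.08243690735776071
0.62 False [ 0.2374 -0.8946  0.7875] -0.09461100576750801
0.5 False [-0.4437 -0.4408 -0.2727] -0.10532327381172539
0.37 False [-0.4898  0.0544  0.5011] -0.11440318453060261
0.25 False [ 0.044  -0.0054  0.1405] -0.12162201355522148
0.12 False [-0.0082  0.3262  0.549 ] -0.12695136554374326
press True
[-0.0959  0.8189  7.5341] [ 0.4414 -0.1813  0.1135] 14.1167
```

```bash
cat > a2.py <<'E'
from h import *
move_l(P(-.115,-.02,.10),.2)
movep(P(-.17,-.0,.25),ROT)
st=get_state(); F={c:grab_frame(c) for c in ('side','top','wrist')}
for n in ['bolt_tab','lid_edge','tub','lid_hinge']:
    rs=[]
    for c in F:
        t=tip_of(c,n); print(n,c,[(np.round(x['centre'],1),round(x['score'],2)) for x in t[:2]])
        if t and t[0]['score']>.4: rs.append(ray(F[c],t[0]['centre'],st))
    if len(rs)>1: p,e=tri(rs); print('  ',p,e,'uvw',(p-H)@ex,(p-H)@ey,p[2]-H[2])
a=cv2.resize(F['side']['img'][150:350,200:450],(500,400)); b=cv2.resize(F['wrist']['img'],(640,400))
save('c2.png',cv2.resize(np.hstack([a,b]),(800,281))); print(get_state()['clock'])
E
python3 a2.py
```

```text
bolt_tab side [(array([287.2, 225.7]), 0.7)]
bolt_tab top [(array([368.3, 244. ]), 0.42)]
bolt_tab wrist [(array([356.1, 213.6]), 0.75), (array([319.8, 205.5]), 0.32)]
   [ 0.4654 -0.1135  0.1347] [0.0046, 0.0068, 0.0042] uvw -0.11341661948836618 0.050182427056293624 0.02916990748592231
lid_edge side [(array([273.8, 250.5]), 0.62)]
lid_edge top [(array([383.6, 257.6]), 0.87)]
lid_edge wrist [(array([320. , 180.2]), 0.91), (array([319.9, 204.7]), 0.52)]
   [ 0.4229 -0.1572  0.1063] [0.0014, 0.0035, 0.0036] uvw -0.14961125216542234 0.0011286012990345694 0.0007666426485232747
tub side [(array([304.3, 268.8]), 0.6)]
tub top [(array([381. , 235.3]), 0.67)]
tub wrist [(array([320.2, 207.3]), 0.77)]
   [ 0.4975 -0.1667  0.0005] [0.0011, 0.0023, 0.0024] uvw -0.07442011717062398 0.0018099274127712159 -0.10500466212164551
lid_hinge side [(array([329.9, 243.3]), 0.63), (array([382.4, 264.2]), 0.5)]
lid_hinge top [(array([390.6, 202.7]), 0.71)]
lid_hinge wrist [(array([174.6, 244.7]), 0.24)]
   [ 0.574  -0.1838  0.1202] [0.0106, 0.0106] uvw 0.003725755148273039 -0.004846812796156851 0.01472706160763819
16.2667
```

View pics/c2.png

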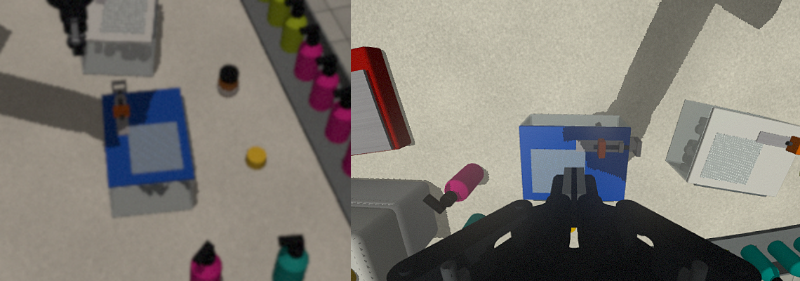

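The lid is flat and shut, with the edge at u -0.150. The tab is on the keeper side, at about (600,148) in the wrist crop. Next I'll push the bolt slowly and log the force.

```bash
cat > a3.py <<'E'
from h import *
movep(P(-.115,.0,.10),ROT)
print(move_l(P(-.115,.0,.019),.08,until_force=5))
move_l(P(-.115,.018,.019),.05,until_force=4)
for v in np.arange(.020,.062,.003):
    h=move_l(P(-.115,v,.019),.02,until_force=4.5)
    f=np.mean([get_state()['contact_force']@ey]); s=get_state(); print(round(v,3),h,round(f,2),round((s['position']-H)@ey,4))
    if h: break
print(s['clock'])
f=grab_frame('side');t=tip_of('side','bolt_tab');print(t[:1]); save('s3.png',cv2.resize(f['img'][180:310,240:400],(640,520)))
E
python3 a3.py
```

```text
False
0.02 False 0.34 0.02
0.023 False 0.37 0.0231
0.026 False 0.51 0.0261
0.029 False -0.01 0.0291
0.032 False -0.25 0.032
0.035 False -1.31 0.0352
0.038 False 0.25 0.0382
0.041 False -0.81 0.0412
0.044 False -0.48 0.0442
0.047 False -0.95 0.0472
0.05 False 0.18 0.0503
0.053 False 0.03 0.0532
0.056 False -0.16 0.0562
0.059 True -2.18 0.0573
22.6833
[]
```

View pics/s3.png

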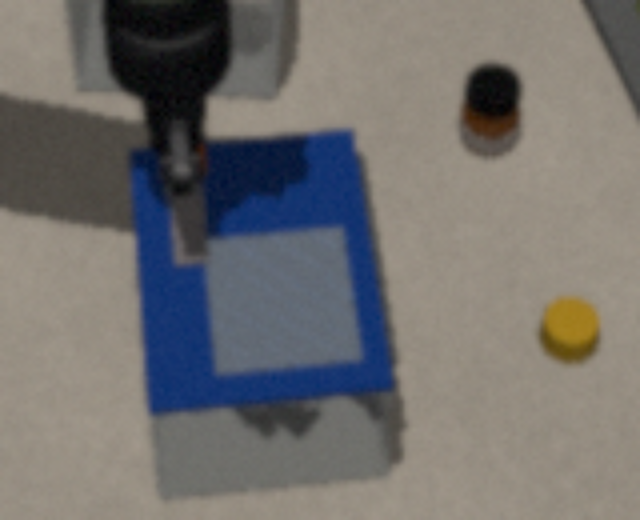

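The fingertip is against the tab, and the force rose at v=57 mm, close to where the bolt should be home. I'll back off and look from the wrist camera.

```bash
cat > a4.py <<'E'
from h import *
h=move_l(P(-.115,.0605,.019),.015,until_force=4.5);s=get_state();print(h,(s['position']-H)@ey,s['contact_force'])
move_l(P(-.115,.03,.019),.1); move_l(P(-.115,.03,.10),.2)
rs={}
for i,p in enumerate([P(-.16,.0,.22),P(-.19,.10,.22)]):
    movep(p,ROT); st=get_state(); f=grab_frame('wrist'); save(f'e{i}.png',cv2.resize(f['img'][60:300,200:520],(640,480)))
    for n in ['bolt_tab','lid_edge','tub']:
        t=tip_of('wrist',n); print(i,n,[(np.round(x['centre'],1),round(x['score'],2)) for x in t[:2]])
        if t: rs.setdefault(n,[]).append(ray(f,t[0]['centre'],st))
for c in ('side','top'):
    f=grab_frame(c)
    for n in ['bolt_tab','lid_edge','tub']:
        t=tip_of(c,n)
        if t and t[0]['score']>.4: rs.setdefault(n,[]).append(ray(f,t[0]['centre'],st))
for n in rs:
    p,e=tri(rs[n]); print(n,p,e,'uvw',(p-H)@ex,(p-H)@ey,p[2]-H[2])
r=rs['bolt_tab']; print([ (onz(x,.1375)-H)@ey for x in r],get_state()['clock'])
E
python3 a4.py
```

```text
True 0.057277351230057165 [ 0.1008 -1.6703  0.5062]
0 bolt_tab [(array([387.6, 211.5]), 0.89)]
0 lid_edge [(array([318.8, 179.7]), 0.74)]
0 tub [(array([320.5, 208.1]), 0.78)]
1 bolt_tab [(array([291.9, 237.6]), 0.66)]
1 lid_edge [(array([233.5, 203.8]), 0.78)]
1 tub [(array([258.7, 225.3]), 0.7)]
bolt_tab [ 0.4709 -0.0892  0.1347] [0.0047, 0.0043, 0.0058] uvw -0.11116357354307757 0.07499934499800082 0.02922658520615755
lid_edge [ 0.4239 -0.1575  0.1157] [0.0017, 0.0017, 0.0033] uvw -0.14858175910855903 0.000983714157971034 0.010238724618395159
tub [ 0.5027 -0.1645 -0.007 ] [0.0006, 0.0009, 0.005, 0.0055] uvw -0.069551814140682 0.004713411026674223 -0.11253223972978386
[np.float64(0.07675988598752892), np.float64(0.07130628375922855), np.float64(0.07517613720057745)] 25.8667
```

View pics/e1.png

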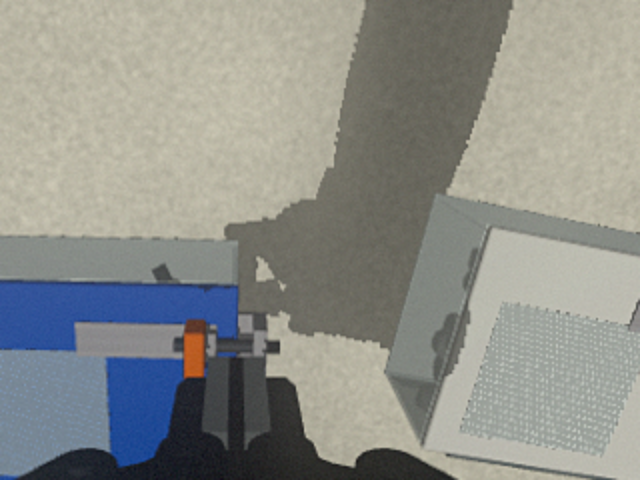

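The bolt runs through the keeper at (270,345). The tab sits against its guide at v≈75 mm, and a second push met a hard stop at the same point.

```bash
python3 -c "
from cell import *
print(sign_off())"
```

```text
the job is handed in; nothing more can be done
None
```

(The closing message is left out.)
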